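# Pour the candies into the teacup past a held divider

### The arm

A 7-joint arm with a two-finger parallel gripper is mounted at the origin on the work surface. World frame = base frame: x ahead of the robot, y to its left, z up, the work surface at z = 0. Lengths are in m, angles in rad, forces in N, time in s.
With the tool pointing down it reaches from about 0.425 to 0.95 m from the base axis. Payload 16.7 kg.
Tool frame: the origin (TCP) lies on the centre line of the jaws, within the pads' length; the fingertips stand 11 mm ahead of it and the grasp point (between the pads) lies 8 mm behind it; z points along the fingers, y is the direction in which the jaws open and shut (so a half turn about z gives the same grasp; the last joint's range is limited). The gripper opens to 94 mm and grips with 3 to 60 N. Pads are 16 mm wide; open, the fingers measure 119 mm over their backs; the gripper's body (75 mm by 177 mm) begins 78 mm behind the grasp point.
Start: joints at [1.079, 0.426, 0.074, 1.606, -0.034, 1.111, -0.067], TCP at [0.227, -0.636, 0.216] pointing down, gripper open.
Joint ranges: [-2.85, 2.85], [-0.5, 2.14], [-1.23, 1.37], [0.21, 2.46], [-1.02, 4.16], [0.16, 2.05], [-2.73, 2.73]. Speed limits (rad/s): [1.89, 1.89, 2.39, 2.39, 3.01, 3.01, 3.01].

### API

Orientations are given as a unit quaternion [w, x, y, z].
In Python, from workcell import * gives the robot as it stands. The module is installed in compiled form; this text tells all that it offers.
- The arm moves only by the tool step_arm, never from a script. Its argument "deltas" is one flat list of numbers, 7 for each row, row after row: the shift along the world's x, y, z each as a share of 100 mm, from -1 to 1, then the turn, a rotation vector about the world's x, y, z each as a share of 180 degrees, from -1 to 1, then the opening, from 0 (shut) to 1 (fully open). A call has 1 to 8 rows; each row is the pose to reach, as a shift and turn from the pose measured when the call began, turning the shorter way round; what a row does not reach only later rows make up. A row lasts 1/12 s, in which the tool goes at most 41.7 mm and 7.16 degrees, less where a joint would pass 70% of its speed; a pose out of reach is approached as far as the arm can. A call with a number of a shift or a turn outside -1 to 1 is refused whole. A call with a gripper value outside its range is refused whole. The fingers move at their own pace and stop on an object; the grip force is fixed at half the most. Time passes only in rows, so rows that repeat a pose let the fingers close. It gives the time, the measured TCP pose, the force and the opening at its end, in the units of the state.
- get_state(): the state, without advancing time (a new reading comes with each control period).
- read_camera(name): name is "scene" or "top"; returns a dict with "color" (420x560x3 uint8, blue, green, red), "range_z" (420x560 float32, m along the optical axis (not along the pixel's ray), 0 where there is no reading), "fx", "fy", "cx", "cy" (pixels), "world_from_camera" (4x4, takes a point from camera to world coordinates). Camera axes: x right, y down, z forward; pixel columns grow to the right and rows downward; lengths in m; the calibration is good to about 2 mm. A picture is of the moment at which its call begins.
- sign_off(): hands the job in, once; it reports no verdict.
The state is a dict: "clock": time; "qpos": joint angles; "joint_vel": joint speeds; "tau": joint torques, N m; "eef_pos": TCP position; "tcp_rot": TCP orientation; "contact_force": force on the tool from outside, world axes, zero at the start; "moment": the same for the moment, N m; "opening": finger opening in m.
Only numpy, scipy, OpenCV 4.12 (cv2) and the standard library are available. Lean on these libraries where they do the work, as an engineer would, in place of code of your own. Each camera call takes 0.05 s, during which the arm holds its last target.

### The job

Pour all five candies from the tipping dish into the cup that stands mouth up, spilling none: hold the loose divider across the open front of the dish so that only a narrow gap is left on that cup's side, tip the dish forward by pressing its front down, and keep the divider there until all five have run out through the gap into the cup. Then let the dish come back up to rest and stand the divider upright on the cabinet top, leaving the cups and everything else where they are.

Things in the scene. Friction and masses are not known exactly. Their poses are not given: they have to be found in the camera images.
- dish (a joint): Tip of the red dish on its hinge, rad. 0 = rest: floor slopes 0.09 rad with the open front HIGH, candies at the back; level at 0.09; grows as the front goes down; end stop 0.45 (front 0.36 rad below level). A spring returns it to 0 by itself (0.15 N m at 0, 0.26 N m at 0.45: 2 to 6 N down on the front half tips it).
- lip (a point): Middle of the dish's open front edge, on the upper face of its flat floor. Dish axes, tipping with it: x from the front back into the dish, y along the edge, z out of the floor. Floor 157 mm long (x = 0 to the back wall) and 148 mm wide inside (y = -74 to 74 mm), 4 mm thick; side and back walls 28 mm high; the whole front is open.
- hinge (a point): Middle of the dish's hinge axis: 85 mm behind the front edge, at the level of the floor's upper face, 90 mm above the cabinet top; the axis is this point's y. Axes of the fixed gold stand: x level, away from the open front (the front faces the robot, within 0.3 rad), z up.
- divider_mid (a point): Centre of the loose ivory plastic divider, a plain stiff card-like board 120 mm long (its y), 70 mm high (its z, up) and 12 mm thick (its x), about 70 g. It stands on its long edge on the cabinet top, right of the dish seen from the robot; centre 35 mm up. Square across the dish it would hold candies behind it; slanted about 25 deg they roll along it to the gap.
- cup_mid (a point): Centre, half-way up, of the loose white porcelain cup that stands mouth up at one front corner of the dish (left or right varies): rim 80 mm outside, 72 mm inside, 48 mm high, inner floor 8 mm up, 160 g. Candies leaving that corner of the tipped dish fall into it: its centre is 96 mm in front of the hinge axis and 54 mm to the side of its middle.
- cup_down_mid (a point): Centre of the like cup turned upside down, 48 mm high, at the dish's other front corner; a bystander.
- candy0_center (a point): Centre of one of five equal hard white sugar candies, smooth balls 18 mm in diameter, 12 g, in the dish; they roll freely.
- candy1_center (a point): Centre of one of five equal hard white sugar candies, smooth balls 18 mm in diameter, 12 g, in the dish; they roll freely.
- candy2_center (a point): Centre of one of five equal hard white sugar candies, smooth balls 18 mm in diameter, 12 g, in the dish; they roll freely.
- candy3_center (a point): Centre of one of five equal hard white sugar candies, smooth balls 18 mm in diameter, 12 g, in the dish; they roll freely.
- candy4_center (a point): Centre of one of five equal hard white sugar candies, smooth balls 18 mm in diameter, 12 g, in the dish; they roll freely.
- teapot_mid (a point): Centre of the porcelain teapot (body 128 mm across, 118 mm high); a bystander.
- lighter_mid (a point): Centre of the silver lighter lying flat (24 x 82 x 12 mm); a bystander.
- remote_mid (a point): Centre of the black remote control (45 x 160 x 18 mm); a bystander.
- caddy_mid (a point): Centre of the round tea caddy (72 mm across, 95 mm high); a bystander.
- divider: The same divider; origin at the middle of its lower edge.

How it is judged:
By the outcome, as a careful person would: the job done as asked, in the order asked, and still so for the second after the job is handed in, with the robot touching nothing.
It also fails if it takes over 54 s, if anything falls off the work surface, if the arm or the gripper's body presses on something with over 40 N, if the wrist force passes 120 N, or if a joint passes its speed limit or range.

## Working session

There is one attempt and no reset: what is moved stays moved. The work goes in short steps, Python scripts to look and compute and a tool call to move; the robot and the scene stay as the last step left them, time stands still between calls to the robot, and variables do not carry over. Pictures are saved under pics/ and viewed, and the job is handed in when it is done.

Besides the shell and the picture viewer there is one more tool, called after "Call:" as name(argument=value, ...) on one line, values as JSON. step_arm: Moves the arm, as the interface text tells. Its arguments: {"type":"object","properties":{"deltas":{"type":"array","items":{"type":"number"}}},"required":["deltas"]}

```bash
ls; mkdir -p pics
python3 - <<'E'
from workcell import *
import cv2,numpy as np
print(get_state())
for n in("scene","top"):
    c=read_camera(n); cv2.imwrite(f"pics/{n}0.png",c["color"]); np.savez(f"{n}0.npz",**c)
    print(n,c["fx"],c["fy"],c["cx"],c["cy"],c["world_from_camera"].round(3).tolist())
E
```

```text
pics
{'clock': 0.0, 'qpos': array([ 1.078498  ,  0.42670159,  0.07382599,  1.60660743, -0.03409346,
        1.11081828, -0.06713847]), 'joint_vel': array([-1.15329895e-03, -5.93740428e-04,  3.00319815e-04, -2.45753549e-05,
        7.82729491e-04,  2.14993508e-04,  2.60189535e-03]), 'tau': array([-1.75014588e-04, -9.35783529e+01,  3.66660073e+00, -4.54171443e+01,
       -4.87706345e-02,  2.01624847e-02,  5.91825213e-06]), 'eef_pos': array([ 0.22672253, -0.63532561,  0.21579497]), 'tcp_rot': array([-6.19769171e-04,  9.85350688e-01,  1.70539188e-01, -1.51742828e-04]), 'contact_force': array([-0.37325474,  0.72921367, -0.29024382]), 'moment': array([-0.02673426,  0.01348209,  0.04517148]), 'opening': 0.09385265894383213}
scene 524.2547203597486 524.2547203597486 269.78993437191997 201.72413732144454 [[-0.57, 0.63, -0.527, 1.31], [0.822, 0.446, -0.355, 0.461], [0.012, -0.635, -0.772, 1.118], [0.0, 0.0, 0.0, 1.0]]
top 449.75231736359007 449.75231736359007 277.99972186263716 217.2553387039837 [[-0.015, -0.994, 0.11, 0.488], [-1.0, 0.017, 0.018, -0.009], [-0.02, -0.109, -0.994, 1.091], [0.0, 0.0, 0.0, 1.0]]
```

View pics/scene0.png

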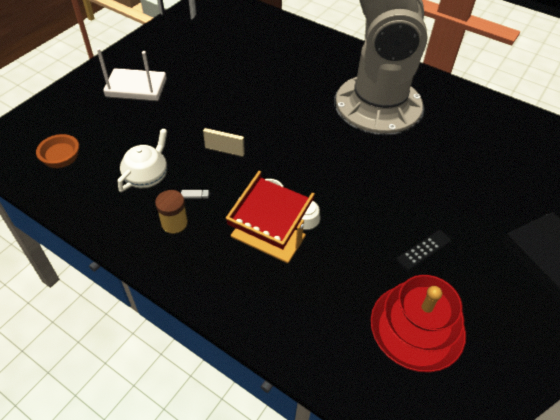

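View pics/top0.png

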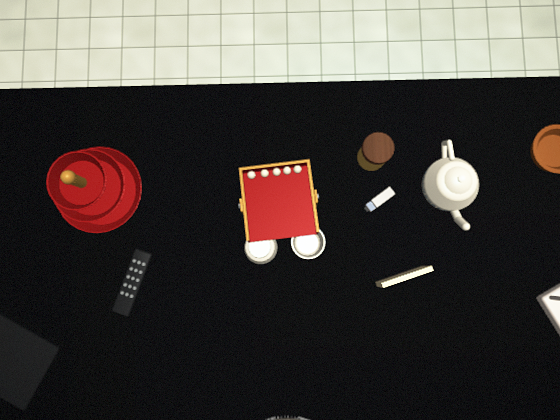

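Run:
```python
import cv2,numpy as np
t=cv2.imread("pics/top0.png");s=cv2.imread("pics/scene0.png")
a=cv2.resize(t[145:295,225:445],None,fx=3.6,fy=3.6,interpolation=cv2.INTER_CUBIC)
b=cv2.resize(s[165:270,190:340],None,fx=5,fy=5,interpolation=cv2.INTER_CUBIC)
cv2.imwrite("pics/a.png",a);cv2.imwrite("pics/b.png",b)
```

```text
(no output)
```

View pics/a.png

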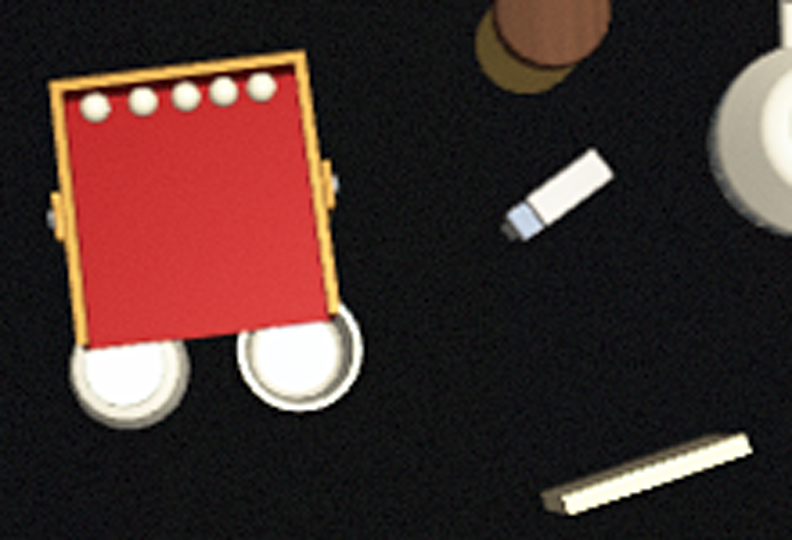

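View pics/b.png

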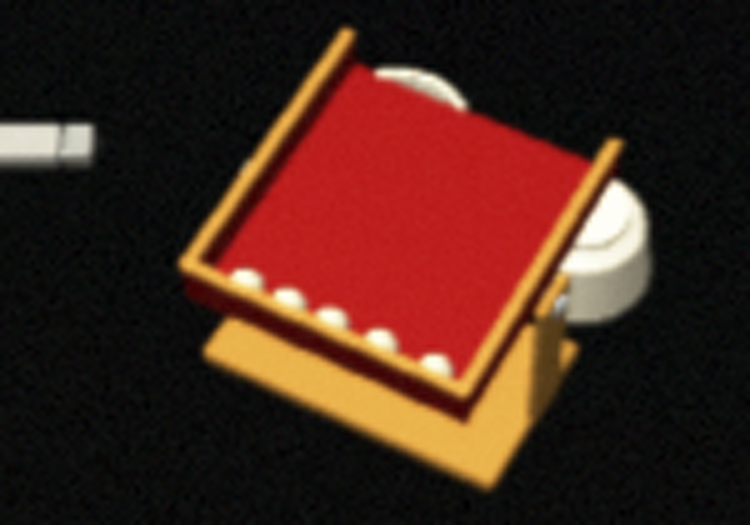

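```bash
cat > h.py <<'E'
import numpy as np,cv2
def load(n): return dict(np.load(n+".npz"))
def ray(c,px,z):
    px=np.atleast_2d(np.float64(px)); M=c["world_from_camera"]
    d=np.c_[(px[:,0]-c["cx"])/c["fx"],(px[:,1]-c["cy"])/c["fy"],np.ones(len(px))]@M[:3,:3].T
    o=M[:3,3]; return o+d*((z-o[2])/d[:,2])[:,None]
def cloud(c):
    h,w=c["range_z"].shape; u,v=np.meshgrid(np.arange(w),np.arange(h)); z=c["range_z"]
    P=np.stack([(u-c["cx"])/c["fx"]*z,(v-c["cy"])/c["fy"]*z,z],-1)
    return P@c["world_from_camera"][:3,:3].T+c["world_from_camera"][:3,3]
def big(m):
    n,l,s,ct=cv2.connectedComponentsWithStats(m.astype(np.uint8)); 
    return l==1+np.argmax(s[1:,4])
E
python3 - <<'E'
from h import *
c=load("top0"); im=c["color"].astype(int); P=cloud(c); b,g,r=im[...,0],im[...,1],im[...,2]
print("table",np.median(P[300:400,150:400,2]))
# divider top face: bright cream
sub=np.zeros(r.shape,bool); sub[255:295,365:445]=1
m=big(sub&(r>190)); ys,xs=np.nonzero(m); rc=cv2.minAreaRect(np.c_[xs,ys].astype(np.float32)); bx=cv2.boxPoints(rc)
W=ray(c,bx,.07); print("div box",bx.round(1).tolist(),W.round(4).tolist(),W.mean(0), "depth z",np.median(P[m][:,2]))
print("edges",[np.linalg.norm(W[i]-W[(i+1)%4]).round(4) for i in range(4)])
e=W[1]-W[0]; e2=W[2]-W[1]; e=e if np.linalg.norm(e)>np.linalg.norm(e2) else e2; print("yaw",np.degrees(np.arctan2(e[1],e[0])))
# dish red floor
sub[:]=0; sub[150:250,230:330]=1
m=big(sub&(r>120)&(g<80)&(b<90)); Q=P[m]; ys,xs=np.nonzero(m)
A=np.c_[Q[:,:2],np.ones(len(Q))]; k=np.linalg.lstsq(A,Q[:,2],rcond=None)[0]; res=Q[:,2]-A@k
k=np.linalg.lstsq(A[abs(res)<.005],Q[abs(res)<.005,2],rcond=None)[0]
print("plane",k,"slope",np.hypot(*k[:2]),"downhill yaw deg",np.degrees(np.arctan2(-k[1],-k[0])))
rc=cv2.minAreaRect(np.c_[xs,ys].astype(np.float32)); print(cv2.boxPoints(rc).round(1).tolist())
hull=cv2.approxPolyDP(cv2.convexHull(np.c_[xs,ys].astype(np.int32)),4,True)[:,0]; print("hull",hull.tolist())
o=c["world_from_camera"][:3,3]
for p in hull:
    d=ray(c,p,0)[0]-o; t=(k[2]+k[:2]@o[:2]-o[2])/(d[2]-k[:2]@d[:2]); print(p,(o+t*d).round(4))
# cups
for x0,x1 in((240,280),(288,330)):
    sub[:]=0; sub[236:270,x0:x1]=1
    m=big(sub&(r>110)&(b>100)&(abs(r-b)<60)); print("cup",np.median(P[m][:,2]), P[m].min(0).round(3),P[m].max(0).round(3))
E
```

```text
table -0.001296738687430854
div box [[380.79998779296875, 282.5], [431.3999938964844, 265.20001220703125], [433.20001220703125, 270.3999938964844], [382.6000061035156, 287.70001220703125]] [[0.4499, -0.2188, 0.07], [0.4868, -0.3332, 0.07], [0.4751, -0.3366, 0.07], [0.4383, -0.2223, 0.07]] [ 0.46252969 -0.27771     0.07      ] depth z 0.06899093660198541
edges [np.float64(0.1202), np.float64(0.0121), np.float64(0.1201), np.float64(0.0121)]
yaw -72.15896992351061
plane [-0.19581178 -0.02376252  0.21374227] slope 0.1972483482009459 downhill yaw deg 6.9192307189535835
[[240.60000610351562, 173.1999969482422], [307.6000061035156, 164.8000030517578], [316.20001220703125, 233.6999969482422], [249.3000030517578, 242.10000610351562]]
hull [[316, 233], [250, 241], [243, 173], [306, 166]]
[316 233] [ 0.5606 -0.0743  0.1057]
[250 241] [0.5453 0.0708 0.1053]
[243 173] [0.7041 0.0883 0.0738]
[306 166] [ 0.7176 -0.057   0.0746]
cup 0.043176156050501735 [ 0.498  0.016 -0.005] [0.553 0.089 0.112]
cup 0.008731708970575291 [ 0.488 -0.103 -0.006] [ 0.561 -0.009  1.091]
```

Run:
```python
from h import *
c=load("top0"); im=c["color"].astype(int); P=cloud(c); b,g,r=im[...,0],im[...,1],im[...,2]
sub=np.zeros(r.shape,bool); sub[150:250,230:330]=1
m=big(sub&(r>120)&(g<80)&(b<90)); e=cv2.erode(m.astype(np.uint8),np.ones((9,9)))>0
Q=P[e]; A=np.c_[Q[:,:2],np.ones(len(Q))]; k=np.linalg.lstsq(A,Q[:,2],rcond=None)[0]; res=Q[:,2]-A@k
print("plane",k,np.std(res),np.degrees(np.arctan2(-k[1],-k[0])))
# front edge line subpixel: for columns 254..312 find last red row
xs=[];ys=[]
for u in range(254,313):
    v=np.nonzero(m[:,u])[0].max(); xs.append(u);ys.append(v+.5)
W=ray(c,np.c_[xs,ys],.0976); p=np.polyfit(W[:,1],W[:,0],1); print("front edge x=",p,"std",np.std(W[:,0]-np.polyval(p,W[:,1])),"yaw of dish x axis", np.degrees(np.arctan(-p[0])))
# sides: for rows 185..228 first/last red col
for nm,f,s in(("L",np.min,-.5),("R",np.max,.5)):
    vv=np.arange(188,228); uu=np.array([f(np.nonzero(m[v])[0])+s for v in vv])
    zz=.0976-(.0896)*0; W=ray(c,np.c_[uu,vv],.0925); q=np.polyfit(W[:,0],W[:,1],1); print(nm,q,np.degrees(np.arctan(q[0])), "y at x=.55",np.polyval(q,.553))
# upside cup top face and open cup: circles
g8=cv2.cvtColor(c["color"],cv2.COLOR_BGR2GRAY)
for nm,x0,x1,z in(("Lcup",240,281,.048),("Rcup",288,330,.048)):
    sub[:]=0; sub[225:270,x0:x1]=1
    mm=big(sub&(b>70)&(abs(r-b)<60)); ys,xs=np.nonzero(mm); h=cv2.convexHull(np.c_[xs,ys].astype(np.int32))[:,0]
    h=h[h[:,1]>246] if nm=="Rcup" else h[h[:,1]>246]
    W=ray(c,h,z); S=np.linalg.lstsq(np.c_[2*W[:,:2],np.ones(len(W))],(W[:,:2]**2).sum(1),rcond=None)[0]; print(nm,S[:2],np.sqrt(S[2]+S[:2]@S[:2]))
```

```text
plane [-0.6649303  -0.07727278  0.51008688] 0.07254697661403654 6.6287145154513825
front edge x= [-0.10624714  0.55251058] std 0.0010797133703832678 yaw of dish x axis 6.064760318202889
L [0.09790422 0.01979383] 5.591678261041944 y at x=.55 0.073934861936633
R [ 0.10823298 -0.13487054] 6.1772467885457045 y at x=.55 -0.07501770846846212
Lcup [0.53467858 0.05102848] 0.03839426266638496
Rcup [ 0.54548956 -0.05830573] 0.040568926526690134
```

```bash
cat >> h.py <<'E'
from scipy.spatial.transform import Rotation as R
def q2R(q): return R.from_quat([q[1],q[2],q[3],q[0]])
PSI=np.radians(5.95); H=np.array([.6363,.008,.09])
def dishR(q): return R.from_euler('z',PSI)*R.from_euler('y',.09-q)
def down(yawx): return R.from_euler('z',yawx,degrees=True)*R.from_euler('x',180,degrees=True)
def delta(st,p,Rt):
    R0=q2R(st["tcp_rot"]); rv=(Rt*R0.inv()).as_rotvec()/np.pi
    return np.r_[(np.array(p)-st["eef_pos"])/.1, rv].round(3)
E
python3 - <<'E'
from h import *; from workcell import *
s=get_state(); print(delta(s,[.4625,-.2777,.15],down(107.8)))
E
```

```text
[ 2.358  3.577 -0.658 -0.    -0.     0.49 ]
```

Call:
step_arm(deltas=[0.2,0.3,0,0,0,0.04,1,0.4,0.6,0,0,0,0.08,1,0.6,0.9,0,0,0,0.12,1,0.64,0.98,0,0,0,0.15,1])

```text
clock: 0.43
eef_pos: [0.2946, -0.5327, 0.2157]
tcp_rot: [-0.001, 0.916, 0.401, 0.001]
contact_force: [1.2, -1.4, 0.5]
opening: 0.0937
```

Call:
step_arm(deltas=[0.3,0.4,0,0,0,0.04,1,0.5,0.75,0,0,0,0.08,1,0.64,0.98,0,0,0,0.12,1,0.64,0.98,0,0,0,0.15,1])

```text
clock: 0.77
eef_pos: [0.3633, -0.428, 0.2157]
tcp_rot: [-0.002, 0.792, 0.61, 0.001]
contact_force: [1.6, -0.1, -0.0]
opening: 0.0937
```

Call:
step_arm(deltas=[0.3,0.4,0,0,0,0.04,1,0.5,0.75,0,0,0,0.08,1,0.64,0.98,0,0,0,0.12,1,0.64,0.98,0,0,0,0.15,1])

```text
clock: 1.1
eef_pos: [0.4315, -0.3228, 0.2159]
tcp_rot: [-0.002, 0.622, 0.783, 0.002]
contact_force: [1.1, 0.9, -1.0]
opening: 0.094
```

Run:
```python
from h import *; from workcell import *
s=get_state(); print(s["clock"],s["eef_pos"],s["qpos"].round(2));print(delta(s,[.4625,-.2777,.15],down(107.8)))
```

```text
1.1 [ 0.43151381 -0.32283411  0.21592193] [ 0.82  0.23 -0.34  1.89  0.08  1.04  0.67]
[ 0.31   0.451 -0.659 -0.002 -0.     0.027]
```

Call:
step_arm(deltas=[0.15,0.23,-0.2,0,0,0.015,1,0.31,0.45,-0.5,-0.002,0,0.027,1,0.31,0.45,-0.66,-0.002,0,0.027,1,0.31,0.45,-0.66,-0.002,0,0.027,1,0.31,0.45,-0.66,-0.002,0,0.027,1])

```text
clock: 1.52
eef_pos: [0.4619, -0.2779, 0.1495]
tcp_rot: [-0.001, 0.589, 0.808, -0.001]
contact_force: [-0.8, 0.0, 0.7]
opening: 0.0942
```

Run:
```python
from h import *; from workcell import *
s=get_state(); print(s["clock"],s["eef_pos"],s["contact_force"]);print(delta(s,[.4625,-.2777,.04],down(107.8)))
```

```text
1.5167 [ 0.4618849  -0.27785525  0.14950067] [-0.81207999  0.03126029  0.65095378]
[ 6.000e-03  2.000e-03 -1.095e+00 -0.000e+00 -1.000e-03 -0.000e+00]
```

Call:
step_arm(deltas=[0.006,0.002,-0.4,0,-0.001,0,1,0.006,0.002,-0.75,0,-0.001,0,1,0.006,0.002,-0.95,0,-0.001,0,1,0.006,0.002,-1,0,-0.001,0,1,0.006,0.002,-1,0,-0.001,0,1])

```text
clock: 1.93
eef_pos: [0.462, -0.2785, 0.0496]
tcp_rot: [-0.0, 0.589, 0.808, 0.0]
contact_force: [-0.1, 0.2, 0.6]
opening: 0.0944
```

Call:
step_arm(deltas=[0,0,-0.095,0,0,0,1,0,0,-0.095,0,0,0,1,0,0,-0.095,0,0,0,0,0,0,-0.095,0,0,0,0,0,0,-0.095,0,0,0,0,0,0,-0.095,0,0,0,0,0,0,-0.095,0,0,0,0,0,0,-0.095,0,0,0,0])

```text
clock: 2.6
eef_pos: [0.4621, -0.2785, 0.0402]
tcp_rot: [-0.0, 0.589, 0.808, 0.0]
contact_force: [-0.2, -0.1, -0.6]
opening: 0.0576
```

Run:
```python
from h import *; from workcell import *
s=get_state(); print(s)
c=read_camera("scene"); t=read_camera("top")
cv2.imwrite("pics/g1.png",np.hstack([cv2.resize(c["color"][80:240,150:310],(400,400)),cv2.resize(t["color"][200:340,330:470],(400,400))]))
```

```text
{'clock': 2.6, 'qpos': array([ 0.6975366 ,  0.45810117, -0.33543367,  2.03177424,  0.23075407,
        0.6874825 ,  0.52502169]), 'joint_vel': array([ 0.00095608,  0.00113089,  0.00065006,  0.00147063,  0.00070622,
       -0.00077494,  0.00202477]), 'tau': array([ 2.43696850e-02, -8.21185040e+01, -4.46688160e+00, -3.13405752e+01,
       -2.71318137e-02,  5.92023949e-02,  2.56762141e-03]), 'eef_pos': array([ 0.46212734, -0.27849966,  0.04022844]), 'tcp_rot': array([-1.86593349e-04,  5.89395834e-01,  8.07844343e-01,  1.83317196e-04]), 'contact_force': array([-0.16372804, -0.06201597, -0.64113254]), 'moment': array([-0.05040381, -0.04792609,  0.03573542]), 'opening': 0.057591300959149536}
```

View pics/g1.png

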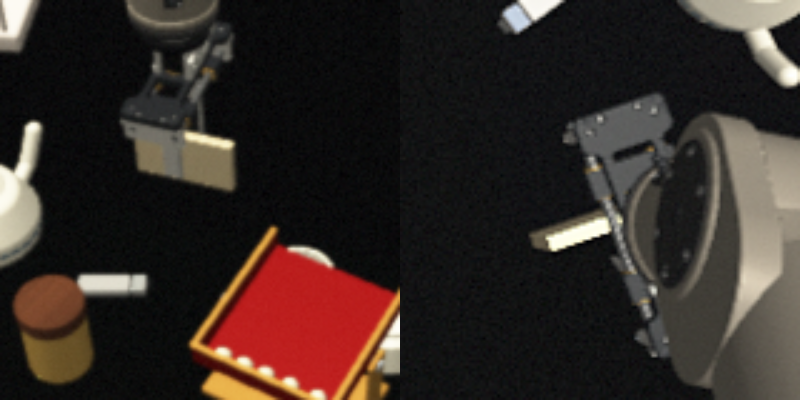

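Both views show the fingers astride the divider, about centred and still closing, with nothing else touched.

Call:
step_arm(deltas=[0,0,0,0,0,0,0,0,0,0,0,0,0,0,0,0,0,0,0,0,0,0,0,0,0,0,0,0,0,0,0,0,0,0,0,0,0,0,0,0,0,0,0,0,0,0,0,0,0,0,0,0,0,0,0,0])

```text
clock: 3.37
eef_pos: [0.4621, -0.2785, 0.0401]
tcp_rot: [-0.0, 0.589, 0.808, 0.0]
contact_force: [0.0, 0.4, -0.5]
opening: 0.0118
```

Call:
step_arm(deltas=[0,0,0,0,0,0,0,0,0,0,0,0,0,0,0,0,0.3,0,0,0,0,0,0,0.65,0,0,0,0,0,0,0.95,0,0,0,0,0,0,1,0,0,0,0])

```text
clock: 3.87
eef_pos: [0.4641, -0.2794, 0.1448]
tcp_rot: [0.003, 0.589, 0.808, 0.0]
contact_force: [1.3, -1.0, -0.1]
opening: 0.0119
```

Run:
```python
from h import *; from workcell import *
s=get_state(); print(s["clock"],s["eef_pos"],s["contact_force"],s["opening"])
Rd=dishR(0)*R.from_euler('z',-27,degrees=True)*R.from_euler('z',-17.8,degrees=True)*q2R(s["tcp_rot"])
p=H+dishR(0).apply([.036-.085,.0137,.040+.05]); print("hover",p,delta(s,p,Rd))
c=read_camera("scene"); t=read_camera("top")
cv2.imwrite("pics/g2.png",np.hstack([cv2.resize(c["color"][60:220,150:310],(400,400)),cv2.resize(t["color"][200:340,330:470],(400,400))]))
```

```text
3.8667 [ 0.46405862 -0.2793503   0.144809  ] [ 1.31491384 -0.95060948 -0.14548658] 0.011911973727989241
hover [0.59438657 0.0174059  0.18403979] [ 1.303  2.968  0.392 -0.013  0.026 -0.216]
```

View pics/g2.png

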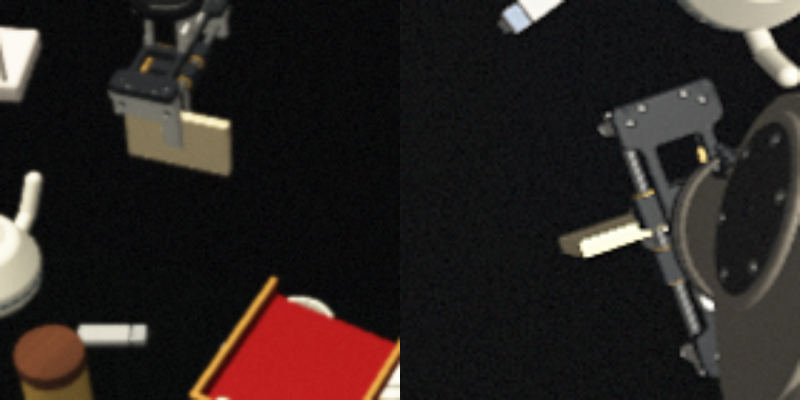

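The divider is held level and upright, clear of the top.

Call:
step_arm(deltas=[0.1,0.2,0.3,0,0,-0.01,0,0.2,0.5,0.55,0,0,-0.03,0,0.35,0.8,0.6,0,0,-0.05,0,0.45,1,0.6,0,0,-0.07,0])

```text
clock: 4.3
eef_pos: [0.5091, -0.1765, 0.2022]
tcp_rot: [0.002, 0.675, 0.738, 0.001]
contact_force: [1.3, -0.2, -0.7]
opening: 0.0117
```

Call:
step_arm(deltas=[0.15,0.3,0,0,0,-0.03,0,0.3,0.65,0,0,0,-0.06,0,0.4,0.9,0,0,0,-0.08,0,0.43,0.98,0,0,0,-0.08,0])

```text
clock: 4.63
eef_pos: [0.5528, -0.0736, 0.2007]
tcp_rot: [0.001, 0.762, 0.647, 0.0]
contact_force: [-0.1, -0.0, -0.1]
opening: 0.0117
```

Run:
```python
from h import *; from workcell import *
s=get_state(); print(s["clock"],s["eef_pos"],s["contact_force"],s["opening"])
Rt=R.from_euler('z',-44.8,degrees=True)*down(107.8)
Rd=dishR(0)*R.from_euler('z',-27-17.8,degrees=True)*down(107.8)
p=H+dishR(0).apply([.036-.085,.0137,.040+.05]); print("hover",p,delta(s,p,Rd))
```

```text
4.6333 [ 0.55279774 -0.07364115  0.20067614] [-0.07817864 -0.04733199 -0.05019919] 0.01171560933319324
hover [0.59438657 0.0174059  0.18403979] [ 0.416  0.91  -0.166 -0.006  0.029 -0.065]
```

Call:
step_arm(deltas=[0.15,0.3,0,0,0.01,-0.02,0,0.3,0.65,0,-0.003,0.02,-0.04,0,0.416,0.91,0,-0.006,0.029,-0.065,0,0.416,0.91,-0.1,-0.006,0.029,-0.065,0,0.416,0.91,-0.166,-0.006,0.029,-0.065,0,0.416,0.91,-0.166,-0.006,0.029,-0.065,0])

```text
clock: 5.13
eef_pos: [0.593, 0.0165, 0.1811]
tcp_rot: [-0.022, 0.823, 0.566, -0.042]
contact_force: [-0.4, -0.4, -0.4]
opening: 0.0121
```

Run:
```python
from h import *; from workcell import *
s=get_state(); print(s["clock"],s["eef_pos"],s["contact_force"],s["opening"],s["qpos"].round(2))
Rd=dishR(0)*R.from_euler('z',-27-17.8,degrees=True)*down(107.8)
p=H+dishR(0).apply([.036-.085,.0137,.040+.05]); print("hover",p,delta(s,p,Rd))
p=H+dishR(0).apply([.036-.085,.0137,.040+.005]); print("near",p,delta(s,p,Rd))
c=read_camera("scene"); t=read_camera("top")
cv2.imwrite("pics/g3.png",np.hstack([cv2.resize(c["color"][110:270,190:350],(400,400)),cv2.resize(t["color"][145:285,210:350],(400,400))]))
```

```text
5.1333 [0.59295379 0.01651484 0.18112124] [-0.42675538 -0.37069307 -0.39112474] 0.01205132877704963 [ 0.18  0.41 -0.41  1.73  0.17  1.13 -0.65]
hover [0.59438657 0.0174059  0.18403979] [ 0.014  0.009  0.029  0.001 -0.002 -0.001]
near [0.59036382 0.01698664 0.13922192] [-0.026  0.005 -0.419  0.001 -0.002 -0.001]
```

View pics/g3.png

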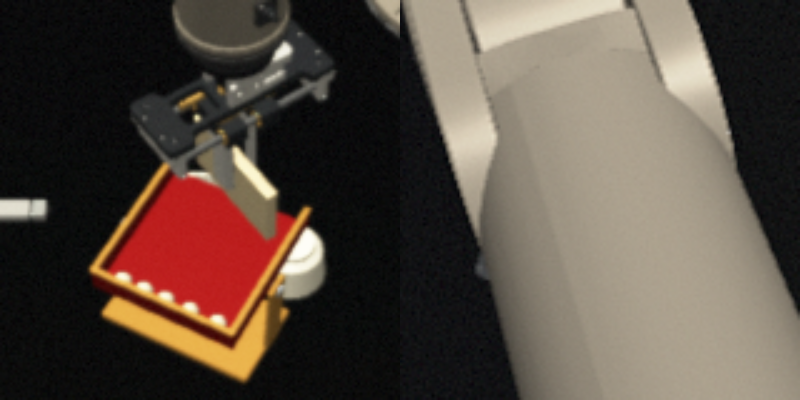

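Scene view: the divider hovers slanted over the front half, its left end towards the back, with five candies at the back wall; the arm blocks the top camera. I'm lowering now.

Call:
step_arm(deltas=[0,0,-0.15,0.001,-0.002,-0.001,0,-0.01,0.005,-0.3,0.001,-0.002,-0.001,0,-0.026,0.005,-0.42,0.001,-0.002,-0.001,0,-0.026,0.005,-0.42,0.001,-0.002,-0.001,0,-0.026,0.005,-0.42,0.001,-0.002,-0.001,0])

```text
clock: 5.65
eef_pos: [0.5907, 0.0156, 0.1413]
tcp_rot: [-0.021, 0.825, 0.564, -0.038]
contact_force: [-0.2, -0.4, -0.3]
opening: 0.0118
```

Run:
```python
from h import *; from workcell import *
s=get_state(); print(s["clock"],s["eef_pos"],s["contact_force"],s["opening"])
for q in(0,.05,.1,.15,.2,.25,.3,.35,.4):
    Rd=dishR(q)*R.from_euler('z',-27-17.8,degrees=True)*down(107.8)
    p=H+dishR(q).apply([.036-.085,.0137,.040]); print(q,delta(s,p,Rd).tolist())
c=read_camera("scene"); 
cv2.imwrite("pics/g4.png",cv2.resize(c["color"][130:270,200:340],(560,560),interpolation=cv2.INTER_CUBIC));np.savez("scene4.npz",**c)
```

```text
5.65 [0.59072063 0.01564566 0.14126404] [-0.24435299 -0.44122203 -0.30560496] 0.011805277668375138
0 [-0.008, 0.013, -0.07, -0.0, 0.001, 0.001]
0.05 [-0.029, 0.011, -0.093, 0.001, -0.015, 0.001]
0.1 [-0.05, 0.009, -0.118, 0.003, -0.031, 0.001]
0.15 [-0.069, 0.007, -0.143, 0.004, -0.047, 0.001]
0.2 [-0.086, 0.005, -0.169, 0.006, -0.062, 0.001]
0.25 [-0.103, 0.003, -0.196, 0.008, -0.078, 0.001]
0.3 [-0.118, 0.001, -0.224, 0.009, -0.094, 0.001]
0.35 [-0.132, 0.0, -0.252, 0.011, -0.11, 0.001]
0.4 [-0.144, -0.001, -0.281, 0.013, -0.126, 0.001]
```

View pics/g4.png

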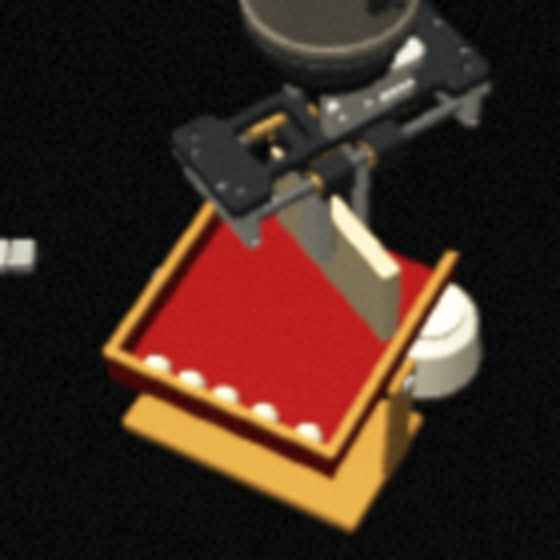

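Call:
step_arm(deltas=[-0.008,0.013,-0.04,0,0.001,0.001,0,-0.008,0.013,-0.07,0,0.001,0.001,0,-0.015,0.012,-0.08,0,-0.005,0.001,0,-0.029,0.011,-0.093,0.001,-0.015,0.001,0,-0.029,0.011,-0.093,0.001,-0.015,0.001,0])

```text
clock: 6.12
eef_pos: [0.588, 0.017, 0.1328]
tcp_rot: [-0.008, 0.824, 0.566, -0.016]
contact_force: [2.1, 1.4, 2.8]
opening: 0.012
```

Run:
```python
from h import *; from workcell import *
s=get_state(); print(s["clock"],s["eef_pos"],s["contact_force"],s["moment"],s["opening"])
for q in(0.05,.1,.15,.2,.25,.3,.35,.4):
    Rd=dishR(q)*R.from_euler('z',-27-17.8,degrees=True)*down(107.8)
    p=H+dishR(q).apply([.036-.085,.0137,.040]); print(q,delta(s,p,Rd).tolist())
c=read_camera("scene"); 
cv2.imwrite("pics/g5.png",cv2.resize(c["color"][130:270,200:340],(560,560),interpolation=cv2.INTER_CUBIC));np.savez("scene4.npz",**c)
```

```text
6.1167 [0.58802454 0.01701986 0.13281664] [2.13882717 1.44604673 2.75536916] [ 0.07038826 -0.35750917  0.02056947] 0.011978152899196145
0.05 [-0.003, -0.003, -0.009, 0.0, 0.001, 0.0]
0.1 [-0.023, -0.005, -0.033, 0.002, -0.015, 0.0]
0.15 [-0.042, -0.007, -0.058, 0.003, -0.031, 0.0]
0.2 [-0.06, -0.009, -0.084, 0.005, -0.047, 0.0]
0.25 [-0.076, -0.011, -0.111, 0.007, -0.062, 0.0]
0.3 [-0.091, -0.012, -0.139, 0.008, -0.078, 0.0]
0.35 [-0.105, -0.014, -0.168, 0.01, -0.094, 0.0]
0.4 [-0.117, -0.015, -0.197, 0.012, -0.11, 0.0]
```

View pics/g5.png

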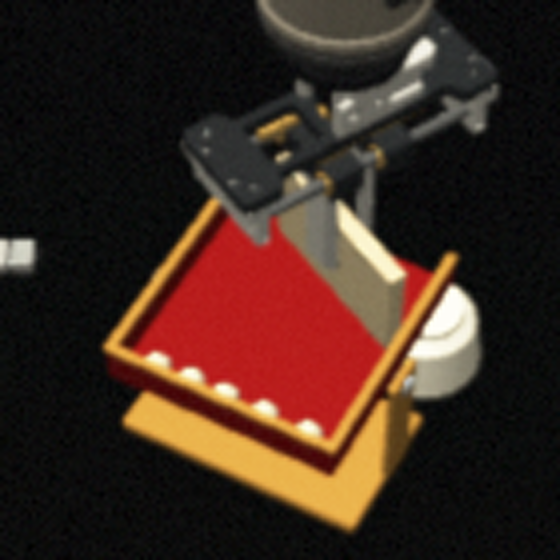

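Call:
step_arm(deltas=[-0.012,-0.004,-0.02,0.001,-0.007,0,0,-0.023,-0.005,-0.033,0.002,-0.015,0,0,-0.033,-0.006,-0.046,0.003,-0.023,0,0,-0.042,-0.007,-0.058,0.003,-0.031,0,0,-0.051,-0.008,-0.071,0.004,-0.039,0,0,-0.06,-0.009,-0.084,0.005,-0.047,0,0,-0.068,-0.01,-0.098,0.006,-0.055,0,0,-0.076,-0.011,-0.111,0.007,-0.062,0,0])

```text
clock: 6.83
eef_pos: [0.5813, 0.0162, 0.1225]
tcp_rot: [0.038, 0.822, 0.564, 0.07]
contact_force: [0.4, 0.2, 1.9]
opening: 0.0117
```

Run:
```python
from h import *; from workcell import *
s=get_state(); print(s["clock"],s["eef_pos"],s["contact_force"],s["moment"],s["opening"])
for q in(.2,.25,.3,.35,.4):
    Rd=dishR(q)*R.from_euler('z',-27-17.8,degrees=True)*down(107.8)
    p=H+dishR(q).apply([.036-.085,.0137,.040]); print(q,delta(s,p,Rd).tolist())
c=read_camera("scene"); 
cv2.imwrite("pics/g6.png",cv2.resize(c["color"][130:270,200:340],(560,560),interpolation=cv2.INTER_CUBIC));np.savez("scene4.npz",**c)
```

```text
6.8333 [0.58125664 0.016216   0.12248445] [0.38370751 0.24162495 1.8723186 ] [-0.03545716 -0.10191569  0.06153749] 0.011730419986420583
0.2 [0.008, -0.001, 0.019, -0.002, 0.015, 0.0]
0.25 [-0.008, -0.003, -0.008, -0.0, -0.0, 0.0]
0.3 [-0.023, -0.004, -0.036, 0.001, -0.016, 0.0]
0.35 [-0.037, -0.006, -0.064, 0.003, -0.032, 0.0]
0.4 [-0.049, -0.007, -0.093, 0.005, -0.048, 0.0]
```

View pics/g6.png

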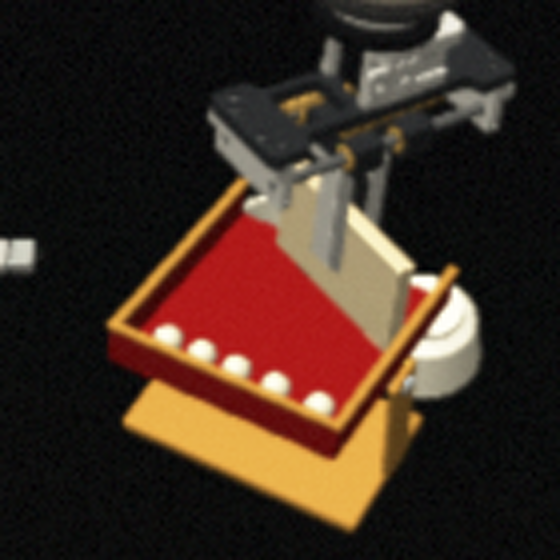

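The candies have just begun to roll. The divider stays flat on the floor, with its gap on the open cup's side.

Call:
step_arm(deltas=[-0.012,-0.003,-0.015,0,-0.005,0,0,-0.018,-0.004,-0.027,0.001,-0.01,0,0,-0.023,-0.004,-0.036,0.001,-0.016,0,0,-0.027,-0.005,-0.045,0.002,-0.021,0,0,-0.032,-0.005,-0.055,0.002,-0.027,0,0])

```text
clock: 7.3
eef_pos: [0.5779, 0.0157, 0.117]
tcp_rot: [0.059, 0.818, 0.562, 0.107]
contact_force: [-0.5, 0.2, 5.2]
opening: 0.0116
```

Run:
```python
from h import *; from workcell import *
s=get_state(); print(s["clock"],s["eef_pos"],s["contact_force"],s["moment"],s["opening"])
for q in(.3,.35,.38,.4,.42):
    Rd=dishR(q)*R.from_euler('z',-27-17.8,degrees=True)*down(107.8)
    p=H+dishR(q).apply([.036-.085,.0137,.040]); print(q,delta(s,p,Rd).tolist())
c=read_camera("scene"); 
cv2.imwrite("pics/g7.png",cv2.resize(c["color"][130:270,200:340],(560,560),interpolation=cv2.INTER_CUBIC));np.savez("scene4.npz",**c)
```

```text
7.3 [0.57794091 0.01565317 0.11698729] [-0.46467994  0.24391285  5.21113696] [ 0.21157088 -0.04209798  0.04043449] 0.01158219328675889
0.3 [0.01, 0.001, 0.019, -0.001, 0.011, 0.0]
0.35 [-0.004, -0.0, -0.009, 0.001, -0.005, 0.0]
0.38 [-0.011, -0.001, -0.027, 0.002, -0.014, 0.0]
0.4 [-0.016, -0.001, -0.038, 0.003, -0.02, 0.0]
0.42 [-0.021, -0.002, -0.05, 0.003, -0.027, 0.0]
```

View pics/g7.png

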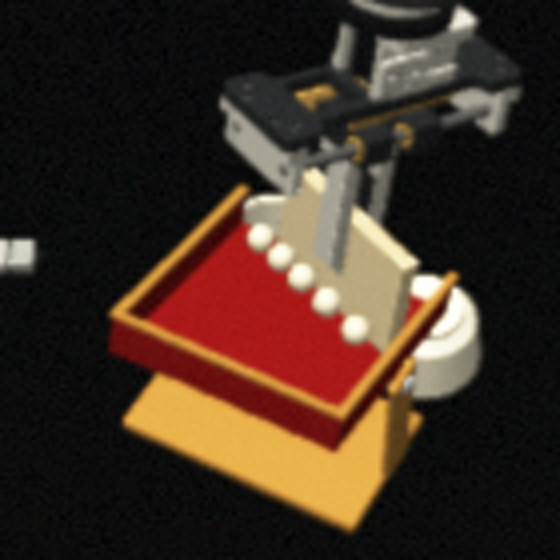

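All five candies lie along the divider, the first already at the gap. I'll tip a bit more and hold.

Call:
step_arm(deltas=[-0.002,0,-0.005,0,-0.003,0,0,-0.005,0,-0.012,0.001,-0.007,0,0,-0.008,0,-0.02,0.001,-0.01,0,0,-0.011,-0.001,-0.027,0.002,-0.014,0,0,-0.011,-0.001,-0.027,0.002,-0.014,0,0])

```text
clock: 7.77
eef_pos: [0.5763, 0.0154, 0.114]
tcp_rot: [0.07, 0.816, 0.56, 0.128]
contact_force: [-1.0, -0.2, 4.4]
opening: 0.0122
```

```bash
cat > look.py <<'E'
import sys
from h import *; from workcell import *
s=get_state(); print(s["clock"],s["eef_pos"],s["contact_force"],s["moment"],s["opening"])
for q in(0,.1,.2,.3,.38,.4,.42):
    Rd=dishR(q)*R.from_euler('z',-27-17.8,degrees=True)*down(107.8)
    p=H+dishR(q).apply([.036-.085,.0137,.040]); print(q,delta(s,p,Rd).tolist())
c=read_camera("scene"); 
cv2.imwrite("pics/%s.png"%sys.argv[1],cv2.resize(c["color"][130:270,200:340],(560,560),interpolation=cv2.INTER_CUBIC))
E
python3 look.py g8
```

```text
7.7667 [0.57633724 0.01541846 0.11400421] [-1.00665532 -0.17935822  4.40186807] [0.08320524 0.31222622 0.04519363] 0.012246090847430712
0 [0.136, 0.015, 0.202, -0.013, 0.121, 0.0]
0.1 [0.094, 0.011, 0.155, -0.009, 0.089, 0.0]
0.2 [0.057, 0.007, 0.104, -0.006, 0.058, 0.0]
0.3 [0.026, 0.004, 0.049, -0.003, 0.026, 0.0]
0.38 [0.005, 0.002, 0.003, -0.0, 0.001, 0.0]
0.4 [-0.0, 0.001, -0.009, 0.001, -0.006, 0.0]
0.42 [-0.005, 0.001, -0.02, 0.001, -0.012, 0.0]
```

View pics/g8.png

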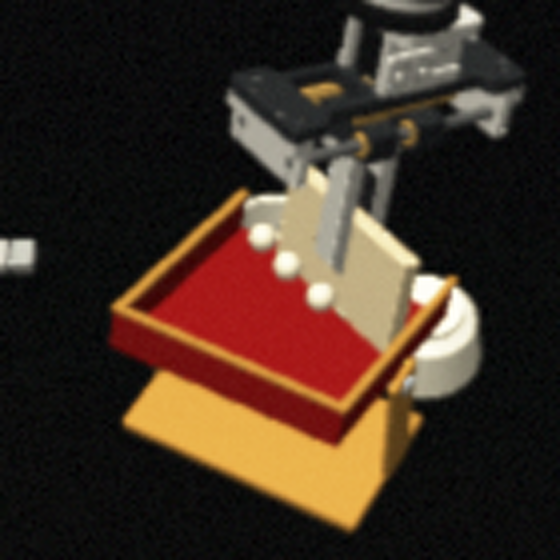

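Two candies have gone through the gap, with three still rolling. I'll hold.

Call:
step_arm(deltas=[0,0,0,0,0,0,0,0,0,0,0,0,0,0,0,0,0,0,0,0,0,0,0,0,0,0,0,0,0,0,0,0,0,0,0,0,0,0,0,0,0,0,0,0,0,0,0,0,0,0,0,0,0,0,0,0])

```text
clock: 8.48
eef_pos: [0.5763, 0.0154, 0.1141]
tcp_rot: [0.069, 0.816, 0.56, 0.127]
contact_force: [-1.9, -0.5, 5.1]
opening: 0.0122
```

```bash
python3 look.py g9
```

```text
8.4833 [0.57634404 0.01539796 0.11405475] [-1.93988159 -0.47130335  5.11041753] [0.06985053 0.42123549 0.0485476 ] 0.012215022254514764
0 [0.136, 0.015, 0.202, -0.012, 0.12, 0.0]
0.1 [0.094, 0.011, 0.155, -0.009, 0.089, 0.0]
0.2 [0.057, 0.007, 0.103, -0.006, 0.057, 0.0]
0.3 [0.026, 0.004, 0.049, -0.003, 0.026, 0.0]
0.38 [0.005, 0.002, 0.003, 0.0, 0.0, 0.0]
0.4 [-0.0, 0.001, -0.009, 0.001, -0.006, 0.0]
0.42 [-0.005, 0.001, -0.021, 0.001, -0.012, 0.0]
```

View pics/g9.png

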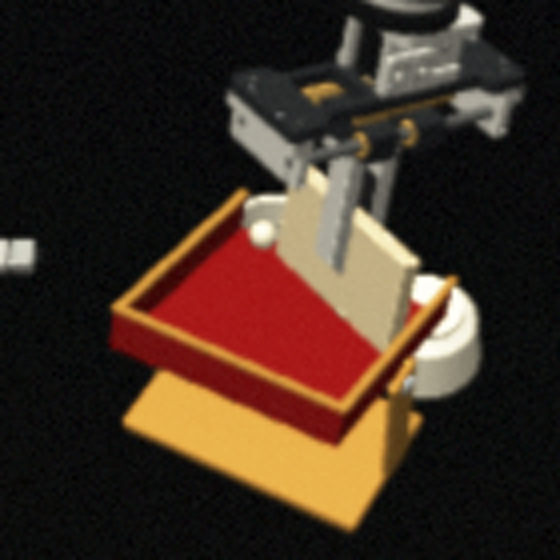

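One candy is visible at the gap mouth. I'll keep holding.

Call:
step_arm(deltas=[0,0,0,0,0,0,0,0,0,0,0,0,0,0,0,0,0,0,0,0,0,0,0,0,0,0,0,0,0,0,0,0,0,0,0,0,0,0,0,0,0,0,0,0,0,0,0,0,0,0,0,0,0,0,0,0])

```text
clock: 9.2
eef_pos: [0.5764, 0.0154, 0.1141]
tcp_rot: [0.069, 0.816, 0.56, 0.127]
contact_force: [-3.5, -0.6, 5.9]
opening: 0.0118
```

```bash
python3 look.py g10
```

```text
9.2 [0.57636661 0.01539692 0.11407558] [-3.48603814 -0.59351896  5.88288166] [0.12050304 0.47671203 0.10913175] 0.011764631936918644
0 [0.136, 0.015, 0.202, -0.012, 0.12, 0.0]
0.1 [0.094, 0.011, 0.154, -0.009, 0.089, 0.0]
0.2 [0.057, 0.007, 0.103, -0.006, 0.057, 0.0]
0.3 [0.026, 0.004, 0.048, -0.003, 0.025, 0.0]
0.38 [0.004, 0.002, 0.002, 0.0, 0.0, 0.0]
0.4 [-0.0, 0.001, -0.009, 0.001, -0.006, 0.0]
0.42 [-0.005, 0.001, -0.021, 0.001, -0.013, 0.0]
```

View pics/g10.png

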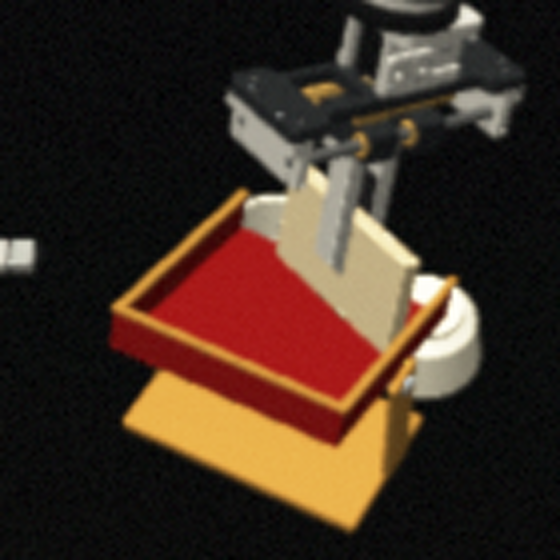

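The dish looks empty behind the divider. I'll hold a little longer, then raise it gently.

Call:
step_arm(deltas=[0,0,0,0,0,0,0,0,0,0,0,0,0,0,0,0,0,0,0,0,0,0,0,0,0,0,0,0,0,0,0,0,0,0,0,0,0,0,0,0,0,0,0,0,0,0,0,0,0,0,0,0,0,0,0,0])

```text
clock: 9.92
eef_pos: [0.5764, 0.0154, 0.1141]
tcp_rot: [0.069, 0.816, 0.56, 0.127]
contact_force: [-3.5, -1.1, 6.3]
opening: 0.0117
```

Call:
step_arm(deltas=[0.013,0.002,0.024,-0.001,0.012,0,0,0.026,0.004,0.049,-0.003,0.026,0,0,0.042,0.005,0.076,-0.004,0.041,0,0,0.057,0.007,0.103,-0.006,0.057,0,0,0.075,0.009,0.128,-0.007,0.073,0,0,0.094,0.011,0.154,-0.009,0.089,0,0,0.115,0.013,0.178,-0.01,0.105,0,0,0.136,0.015,0.202,-0.012,0.12,0,0])

```text
clock: 10.58
eef_pos: [0.59, 0.0167, 0.1345]
tcp_rot: [-0.023, 0.824, 0.565, -0.04]
contact_force: [-0.7, -0.4, 1.0]
opening: 0.0116
```

Call:
step_arm(deltas=[0.005,0,0.05,0,0,0,0,0.01,0,0.1,0,0,0,0,0.03,0,0.35,0,0,0,0,0.05,0,0.65,0,0,0,0,0.05,0,0.65,0,0,0,0])

```text
clock: 11.0
eef_pos: [0.5971, 0.017, 0.2047]
tcp_rot: [-0.021, 0.824, 0.565, -0.037]
contact_force: [0.8, -0.2, -0.3]
opening: 0.0117
```

```bash
python3 look.py g11
```

```text
11.0 [0.59706322 0.01704946 0.2046598 ] [ 0.8050025  -0.24633468 -0.3102713 ] [ 0.00565489 -0.23256893  0.05436928] 0.011690844707008019
0 [-0.071, -0.001, -0.704, -0.0, 0.002, 0.0]
0.1 [-0.113, -0.005, -0.752, 0.003, -0.03, 0.0]
0.2 [-0.15, -0.009, -0.803, 0.006, -0.062, 0.0]
0.3 [-0.181, -0.013, -0.858, 0.009, -0.093, 0.0]
0.38 [-0.203, -0.015, -0.903, 0.012, -0.119, 0.0]
0.4 [-0.207, -0.015, -0.915, 0.013, -0.125, 0.0]
0.42 [-0.212, -0.016, -0.927, 0.013, -0.131, 0.0]
```

View pics/g11.png

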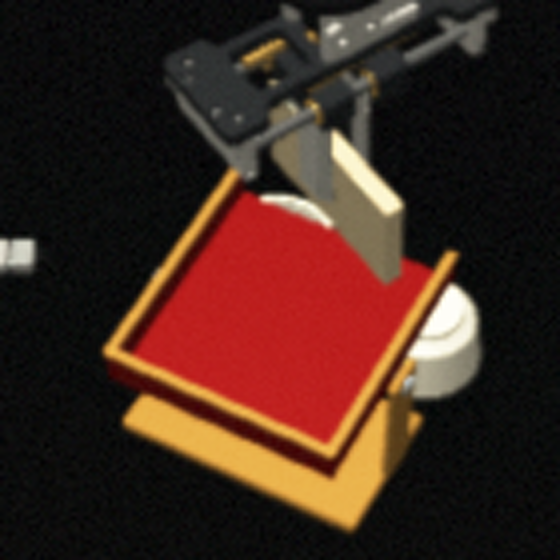

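The dish is empty and back at rest. Next I carry the divider back to where it stood.

Run:
```python
from h import *; from workcell import *
s=get_state(); print(delta(s,[.4621,-.2785,.2],down(107.8)))
```

```text
[-1.341 -2.953 -0.024  0.012 -0.025  0.216]
```

Call:
step_arm(deltas=[-0.1,-0.25,0.05,0,0,0.02,0,-0.25,-0.55,0.05,0,0,0.05,0,-0.4,-0.85,0.05,0,-0.01,0.08,0,-0.45,-0.98,0.05,0,-0.015,0.1,0])

```text
clock: 11.38
eef_pos: [0.5485, -0.085, 0.2066]
tcp_rot: [-0.001, 0.725, 0.688, -0.022]
contact_force: [1.0, -0.5, -0.8]
opening: 0.0118
```

Call:
step_arm(deltas=[-0.1,-0.3,0,0,0,0.03,0,-0.25,-0.65,0,0,0,0.06,0,-0.4,-0.9,0,0,0,0.08,0,-0.45,-0.98,0,0,0,0.1,0])

```text
clock: 11.72
eef_pos: [0.5002, -0.1874, 0.2059]
tcp_rot: [0.003, 0.609, 0.793, -0.023]
contact_force: [-0.1, -0.5, -1.4]
opening: 0.0115
```

Run:
```python
from h import *; from workcell import *
s=get_state(); print(s["eef_pos"],delta(s,[.4621,-.2785,.13],down(107.8)))
```

```text
[ 0.50018761 -0.18743533  0.20590029] [-0.381 -0.911 -0.759  0.013 -0.007  0.016]
```

Call:
step_arm(deltas=[-0.15,-0.35,0,0.006,-0.003,0.008,0,-0.3,-0.7,-0.1,0.013,-0.007,0.016,0,-0.381,-0.91,-0.35,0.013,-0.007,0.016,0,-0.381,-0.911,-0.65,0.013,-0.007,0.016,0,-0.381,-0.911,-0.76,0.013,-0.007,0.016,0,-0.381,-0.911,-0.76,0.013,-0.007,0.016,0,-0.381,-0.911,-0.76,0.013,-0.007,0.016,0])

```text
clock: 12.3
eef_pos: [0.4623, -0.2773, 0.1301]
tcp_rot: [-0.001, 0.589, 0.808, 0.0]
contact_force: [1.1, -0.4, -0.4]
opening: 0.0117
```

Run:
```python
from h import *; from workcell import *
s=get_state(); print(s["clock"],s["eef_pos"],s["contact_force"],delta(s,[.4621,-.2785,.040],down(107.8)))
c=read_camera("scene"); t=read_camera("top")
cv2.imwrite("pics/g12.png",np.hstack([cv2.resize(c["color"][60:200,150:290],(400,400)),cv2.resize(t["color"][155:285,225:355],(400,400),interpolation=cv2.INTER_CUBIC)]))
```

```text
12.3 [ 0.46232242 -0.27733574  0.13008063] [ 1.07779304 -0.40578521 -0.4079936 ] [-0.002 -0.012 -0.901 -0.    -0.    -0.   ]
```

View pics/g12.png

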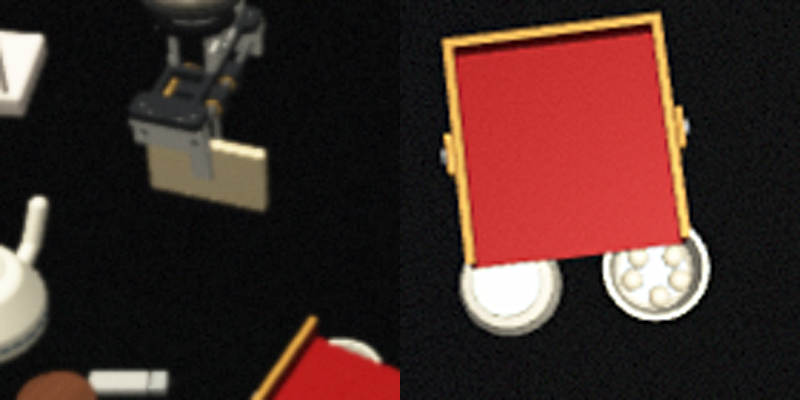

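The top view shows all five candies in the open cup and the dish empty. The divider hangs nearly level, so I lower it.

Call:
step_arm(deltas=[0,-0.01,-0.35,0,0,0,0,0,-0.01,-0.65,0,0,0,0,0,-0.01,-0.8,0,0,0,0,0,-0.01,-0.83,0,0,0,0,0,-0.01,-0.85,0,0,0,0,0,-0.01,-0.85,0,0,0,0])

```text
clock: 12.9
eef_pos: [0.4643, -0.2789, 0.0475]
tcp_rot: [0.002, 0.588, 0.809, 0.001]
contact_force: [-0.3, -0.4, -0.5]
opening: 0.0119
```

Call:
step_arm(deltas=[0,0,-0.02,0,0,0,0,0,0,-0.03,0,0,0,0,0,0,-0.04,0,0,0,0,0,0,-0.05,0,0,0,0,0,0,-0.05,0,0,0,0])

```text
clock: 13.32
eef_pos: [0.4643, -0.2789, 0.0426]
tcp_rot: [0.002, 0.588, 0.809, 0.001]
contact_force: [-0.4, 0.1, -0.2]
opening: 0.0117
```

Run:
```python
from h import *; from workcell import *
s=get_state(); print(s["clock"],s["eef_pos"],s["contact_force"],s["moment"])
c=read_camera("scene")
cv2.imwrite("pics/g13.png",cv2.resize(c["color"][80:200,170:290],(600,600),interpolation=cv2.INTER_CUBIC))
```

```text
13.3167 [ 0.46428438 -0.27888786  0.04261867] [-0.35203512  0.07938076 -0.22580427] [-0.02281462 -0.09729162  0.02883762]
```

View pics/g13.png

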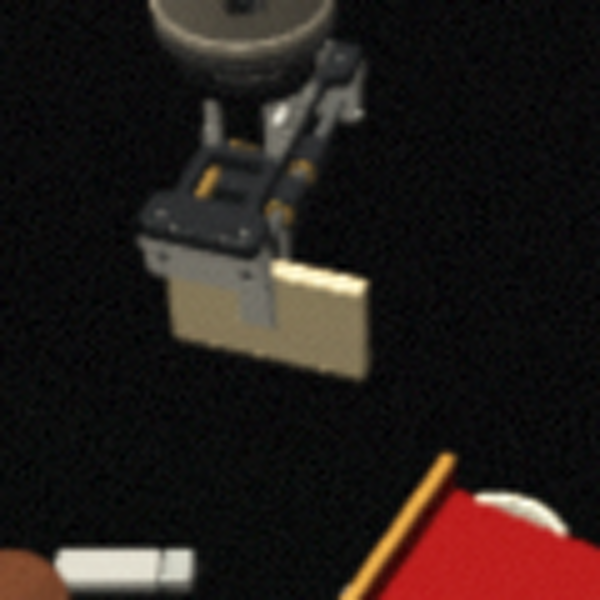

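Call:
step_arm(deltas=[0,0,-0.01,0,0,0,0,0,0,-0.02,0,0,0,0,0,0,-0.025,0,0,0,0,0,0,-0.03,0,0,0,0,0,0,-0.03,0,0,0,0])

```text
clock: 13.78
eef_pos: [0.4643, -0.279, 0.0401]
tcp_rot: [0.002, 0.588, 0.809, 0.0]
contact_force: [-3.4, 0.8, 11.4]
opening: 0.0118
```

Call:
step_arm(deltas=[0,0,0,0,0,0,0.3,0,0,0,0,0,0,0.4,0,0,0,0,0,0,0.5,0,0,0,0,0,0,0.6,0,0,0,0,0,0,0.6,0,0,0,0,0,0,0.6,0,0,0,0,0,0,0.6,0,0,0,0,0,0,0.6])

```text
clock: 14.45
eef_pos: [0.4643, -0.279, 0.0401]
tcp_rot: [0.002, 0.588, 0.809, 0.0]
contact_force: [-0.0, 0.2, 0.3]
opening: 0.0563
```

Run:
```python
from h import *; from workcell import *
s=get_state(); print(s["clock"],s["eef_pos"],s["contact_force"],s["opening"])
c=read_camera("scene")
cv2.imwrite("pics/g14.png",cv2.resize(c["color"][80:200,170:290],(600,600),interpolation=cv2.INTER_CUBIC))
```

```text
14.45 [ 0.46429499 -0.27899896  0.04005164] [-0.02546718  0.22544981  0.33458139] 0.05629917128696974
```

View pics/g14.png

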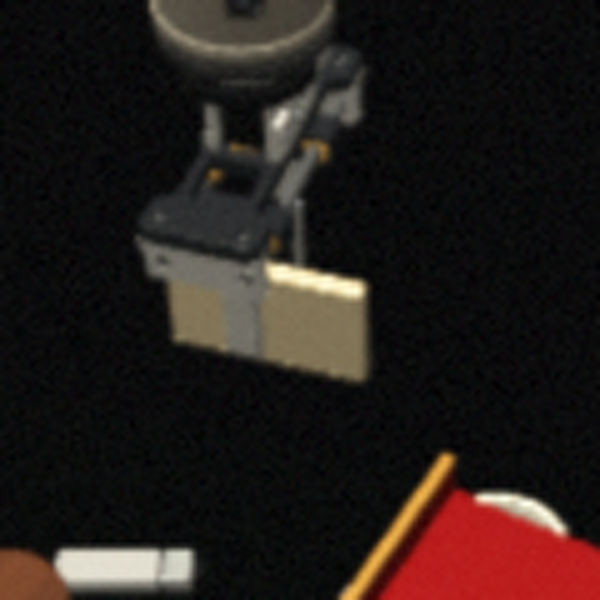

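The divider stands on its own with the fingers clear, so I retreat straight up.

Call:
step_arm(deltas=[0,0,0.15,0,0,0,0.6,0,0,0.35,0,0,0,0.6,0,0,0.65,0,0,0,0.6,0,0,0.95,0,0,0,0.6,0,0,1,0,0,0,0.6])

```text
clock: 14.92
eef_pos: [0.4662, -0.2798, 0.1445]
tcp_rot: [0.004, 0.588, 0.809, 0.001]
contact_force: [0.9, -0.3, 0.8]
opening: 0.0561
```

Call:
step_arm(deltas=[-0.2,-0.3,0.3,0,0,0,0.6,-0.4,-0.6,0.6,0,0,0,0.6,-0.6,-0.9,0.6,0,0,0,0.6,-0.6,-1,0.6,0,0,0,0.6,-0.6,-1,0.6,0,0,0,0.6,-0.6,-1,0.6,0,0,0,0.6])

```text
clock: 15.42
eef_pos: [0.4056, -0.3804, 0.2041]
tcp_rot: [0.004, 0.589, 0.808, 0.001]
contact_force: [0.8, 0.1, -0.4]
opening: 0.0563
```

Call:
step_arm(deltas=[-0.2,-0.3,0,0,0,0,0.6,-0.4,-0.6,0,0,0,0,0.6,-0.6,-0.9,0,0,0,0,0.6,-0.6,-1,0,0,0,0,0.6,-0.6,-1,0,0,0,0,0.6,-0.6,-1,0,0,0,0,0.6])

```text
clock: 15.92
eef_pos: [0.3465, -0.4793, 0.2034]
tcp_rot: [0.004, 0.589, 0.808, 0.001]
contact_force: [0.4, 0.1, 0.1]
opening: 0.0566
```

Run:
```python
from h import *; from workcell import *
s=get_state(); print(s["clock"],s["eef_pos"],s["contact_force"],np.abs(s["joint_vel"]).max())
c=read_camera("scene"); t=read_camera("top"); np.savez("top9.npz",**t)
cv2.imwrite("pics/z1.png",c["color"]);cv2.imwrite("pics/z2.png",cv2.resize(t["color"][130:300,205:455],(800,544),interpolation=cv2.INTER_CUBIC))
im=t["color"].astype(int); r=im[...,2]; sub=np.zeros(r.shape,bool); sub[255:295,365:445]=1
m=big(sub&(r>190)); ys,xs=np.nonzero(m); W=ray(t,cv2.boxPoints(cv2.minAreaRect(np.c_[xs,ys].astype(np.float32))),.07)
print(W.mean(0),[np.linalg.norm(W[i]-W[i-1]).round(4) for i in range(2)],np.median(cloud(t)[m][:,2]))
d=cv2.absdiff(t["color"],load("top0")["color"]).max(2)>60; n,l,st,ct=cv2.connectedComponentsWithStats(d.astype(np.uint8)); print([(x[:5].tolist()) for x in st[1:] if x[4]>8])
```

```text
15.9167 [ 0.34646108 -0.47927023  0.2033551 ] [0.36315894 0.05331748 0.06178106] 0.017389641708342108
[ 0.46333166 -0.27858639  0.07      ] [np.float64(0.0118), np.float64(0.1195)] 0.06874760192846674
[[293, 165, 9, 8, 55], [273, 167, 8, 9, 54], [283, 166, 8, 8, 54], [261, 169, 8, 8, 56], [247, 171, 9, 8, 55], [310, 234, 7, 16, 27], [299, 236, 6, 7, 17], [297, 244, 5, 6, 12], [306, 249, 3, 6, 9], [541, 297, 19, 32, 278], [527, 305, 11, 10, 54], [522, 317, 26, 10, 149], [547, 337, 13, 32, 111], [533, 354, 23, 13, 83], [555, 369, 5, 3, 9]]
```

View pics/z1.png

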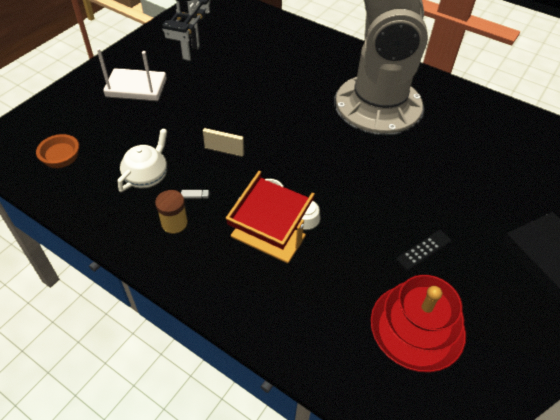

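View pics/z2.png

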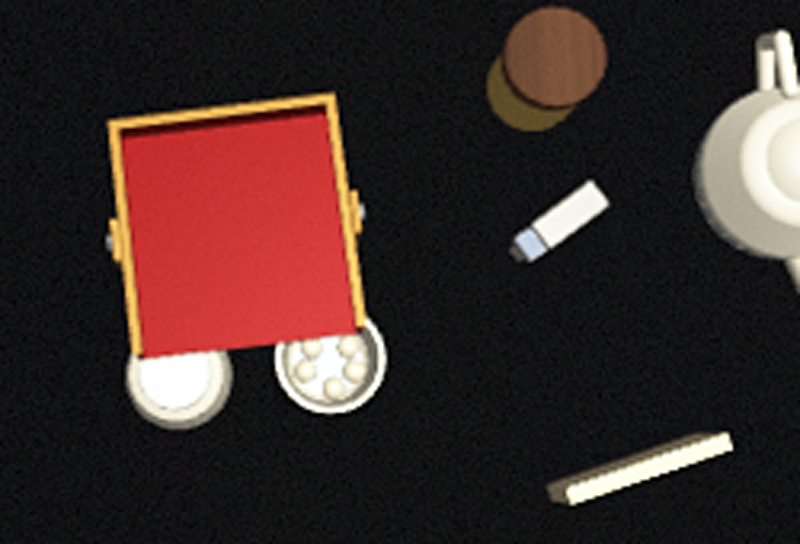

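The final pictures show five candies in the right cup at about (330,365), the dish empty and level as at the start, and the divider standing at about (650,468). Compared with the first picture, only the candies and the arm have changed.

```bash
python3 -c "
from workcell import *
print(sign_off())"
```

```text
the job is handed in; nothing more can be done
None
```

All five candies are in the cup that stands mouth up (the right one seen from the robot), with none spilled, and I have handed the job in at about 16 s on the clock.

I held the divider across the front of the dish at a slant of about 27°, leaving a planned gap of about 31 mm on that cup's side. I pressed the dish down with it to about 0.39 rad and kept it there until the dish looked empty. Then I let the dish come back up and stood the divider close to its original spot.

**Candies and dish:** the last top picture shows five candies in the cup and none in the dish. The dish looks the same as in the first picture, so it is back at rest.

**Divider:** it stands upright with its top face measured at 69 mm (70 mm expected), about 1 mm from where it started.

**Everything else:** comparing the top pictures before and after, only the candies and the arm changed, so both cups and the other things in that view did not move. The remote control and the other items also look unmoved in the scene picture.

**Forces:** the highest I read was about 11 N, when I set the divider down. While tipping the dish it stayed around 6 N. These are readings at the end of each move, not a continuous record.

**Failed check:** my depth-based fit of the dish floor's slope came out wrong because of missing depth readings. I placed the dish from its edges in the image instead, and the cup positions agreed with that to about 3 mm. The arm blocked the top camera during the pour, so I watched it only from the scene camera.

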